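# Show a vial's code to the bench reader

## Robot

A 6-joint arm with a two-finger parallel gripper is mounted at the origin on the work surface. World frame = base frame: x ahead of the robot, y to its left, z up, the work surface at z = 0. Lengths are in m, angles in rad, forces in N, time in s.
With the tool pointing down it reaches from about 0.275 to 0.85 m from the base axis. Payload 5.2 kg.
Tool frame: the origin (TCP) lies on the centre line of the jaws, within the pads' length; the fingertips stand 17 mm ahead of it and the grasp point (between the pads) lies 2 mm behind it (bot.tips_ahead is the distance from the TCP to the fingertips, in m); z points along the fingers, y is the line along which they close (so a half turn about z gives the same grasp; the last joint's range is limited). The gripper opens to 85 mm and grips with 20 to 120 N. Pads are 22 mm wide; open, the fingers measure 114 mm over their backs; the gripper's body (76 mm by 85 mm) begins 54 mm behind the grasp point. The pads swing forward as they close: fully open they stand 13 mm farther back than shut.
Start: joints at [0.947, 0.259, 1.535, -0, 1.348, -0.203], TCP at [0.225, 0.502, 0.248] pointing down, gripper open.
Joint ranges: [-3.14, 3.14], [-0.91, 2.08], [0.19, 2.58], [-1.22, 4.36], [0.22, 2.71], [-3.12, 3.12]. Speed limits (rad/s): [2.57, 2.57, 3.14, 3.14, 3.14, 3.14].

## Interface

Orientations are given as a unit quaternion [w, x, y, z].
In Python, from station import bot gives the robot as it stands. The module is installed in compiled form; this text tells all that it offers.
- The arm moves only by the tool carry_out, never from a script. Its arguments are lists of equal length, an entry for each row: "xyz": the shift along the tool's x, y, z in mm, a list of three; "roll": the turn about the tool's z in rad. A call has 1 to 8 rows; each row shifts and turns the commanded pose from where the row before left it, along the tool's axes as they then stand; what a row does not reach is not made up. A row lasts 1/8 s, in which the tool goes at most 62.5 mm and 10.7 degrees, less where a joint would pass 70% of its speed; a pose out of reach is approached as far as the arm can. A call is refused whole if a number of a shift passes 62.5 or a number of a turn 0.188, either way. A call with a gripper value outside its range is refused whole. "claw" is the opening, from 0 (shut) to 1 (fully open), set as the call begins (left out, the last holds). The fingers move at their own pace and stop on an object; "force" is the grip in N (left out, the last holds). Time passes only in rows, so rows that do not move let the fingers close. It gives the time, the measured TCP pose, the force, the opening and the grip force at its end, in the units of the state.
- bot.read_state(): the state, without advancing time (a new reading comes with each control period).
- bot.snapshot(name): name is "scene" or "top"; returns (picture, depth): 384x512x3 uint8, blue, green, red; 384x512 float32, m along the optical axis (not along the pixel's ray), 0 where there is no reading.
- bot.camera_params(name): a dict with "vfov" (degrees; the focal length in pixels is half the picture's height over the tangent of half this angle, whatever the lens; pixels are square), "cx", "cy" (the principal point, pixels), "rvec" (rotation vector, rad) and "tvec" (3), from world to camera coordinates, as OpenCV has them. Camera axes: x right, y down, z forward; pixel columns grow to the right and rows downward; lengths in m; the calibration is good to about 2 mm. A picture is of the moment at which its call begins. camera_params takes no time and is no camera call.
- bot.job_done(): hands the job in; it is judged then, once.
The state is a dict: "clock": time; "joints": joint angles; "dq": joint speeds; "effort": joint torques, N m; "tcp_pos": TCP position; "ee_rot": TCP orientation; "wrist_force": force on the tool from outside, world axes, zero at the start; "moment": the same for the moment, N m; "opening": finger opening in m; "gripper_force": force on a finger pad.
Only numpy, scipy, OpenCV 4.12 (cv2) and the standard library are available. Lean on these libraries where they do the work, as an engineer would, in place of code of your own. Each camera call takes 0.05 s, during which the arm holds its last target. There are 200 camera calls.

## Task

Take the orange-capped sample vial out of the blue rack and present it to the code reader: hold it in the air with its coded underside facing the reader's window, square to the line of sight, centred on it and 6 cm out from the window. Do not bump the reader, and leave the other vials and everything else on the bench where they are. Finish while holding the vial still there; do not put it down or let go.

Things in the scene. Friction and masses are not known exactly. Their poses are not given: they have to be found in the camera images.
- vial_center (a point): The wanted sample vial: upright cylinder with an ORANGE cap, 110 mm tall, off-white body 29 mm in diameter, paper label band; the cap is the top 30 mm and 33 mm in diameter (good place to grip). About 60 g. It stands loose in a hole of the blue rack. This point is on its axis, half-way up (55 mm above its flat underside); z points along the axis from underside to cap. The vial may be turned any way about its axis.
- vial_code (a point): Centre of the flat underside of the orange-capped vial, where its square code is printed (55 mm from vial_center towards the foot); same axes as vial_center.
- rack: Fixed blue block, 136 mm (its x) by 200 mm (its y), 50 mm high, with 2 x 3 square holes, 33 mm wide, floor 5 mm above the table, at x = -32 and +32 mm and y = -64, 0 and +64 mm in its own frame. Origin: centre of its underside; z up. Five holes hold a vial each (their colours change places), one is empty; the vials stand about 65 mm out of it, so their tops are 115 mm above the table.
- reader: Fixed code reader on a stand: black foot 130 x 110 mm, 18 mm high, a post, and a white tilted head about 70 x 80 x 50 mm. Origin: on the table straight below the middle of the window; z up; the window looks to the reader's own -x side and upward. Its highest point is about 130 mm above the table.
- reader_head: The reader's head. Origin: the middle of its window (round lens in a red ring on a black face), 110 mm above the table. Its z axis is the line of sight, straight out of the window: it leans 35 degrees (0.61 rad) from vertical towards the reader's own -x side (roughly towards the robot).
- focus (a point): The point in the air where the code must be: on the line of sight, 60 mm out from the middle of the window; same axes as reader_head.
- vial_purple_center (a point): Bystander: another vial in the rack, same size and shape, with a purple cap; the point is on its axis, half-way up.
- vial_white_center (a point): Bystander: another vial in the rack, same size and shape, with a white cap; the point is on its axis, half-way up.
- vial_green_center (a point): Bystander: another vial in the rack, same size and shape, with a green cap; the point is on its axis, half-way up.
- vial_black_center (a point): Bystander: another vial in the rack, same size and shape, with a black cap; the point is on its axis, half-way up.
- reagent_bottle: Bystander: amber bottle, 70 mm in diameter, 150 mm tall, at the back; origin at the centre of its underside.
- beaker: Bystander: clear beaker, 80 mm across, 100 mm tall, at the left; origin at the centre of its underside.
- tip_box: Bystander: box of pipette tips, 85 x 122 mm, 59 mm tall, orange top, at the right; origin at the centre of its underside.
Things that resemble listed ones, but are neither listed nor needed, are in the scene too. What is shaped like the rack but grey or turquoise is not meant.

How it is judged:
By the outcome, as a careful person would: the job done as asked, in the order asked, and still so for the second after the job is handed in, while the arm keeps its last pose, push and grip.
It also fails if it takes over 38 s, if anything falls off the work surface, if the arm or the gripper's body presses on something with over 40 N, if the wrist force passes 120 N, or if a joint passes its speed limit or range.

## Working session

There is one attempt and no reset: what is moved stays moved. The work goes in short steps, Python scripts to look and compute and a tool call to move; the robot and the scene stay as the last step left them, time stands still between calls to the robot, and variables do not carry over. Pictures are saved under pics/ and viewed, at most 10 in all, crops included, and the job is handed in when it is done.

Besides the shell and the picture viewer there is one more tool, called after "Emit:" by a JSON object that holds its "op" and its "data", one argument or row to a line. carry_out: Moves the arm, as the interface text tells. Its arguments: {"type":"object","properties":{"xyz":{"type":"array"},"roll":{"type":"array"},"claw":{"type":"number"},"force":{"type":"number"}},"required":["xyz","roll"]}

```bash
mkdir -p pics; cat > h.py <<'E'
import numpy as np, cv2
from station import bot
def cam(n):
    p=bot.camera_params(n); R=cv2.Rodrigues(np.array(p["rvec"],float))[0]; t=np.array(p["tvec"],float).ravel()
    f=192/np.tan(np.radians(p["vfov"])/2); return R,t,f,p["cx"],p["cy"],p
def cloud(n,d):
    R,t,f,cx,cy,_=cam(n); v,u=np.mgrid[:384,:512]
    P=np.stack([(u-cx)/f*d,(v-cy)/f*d,d],-1); return (P-t)@R
def ray(n,u,v,z):
    R,t,f,cx,cy,_=cam(n); C=-R.T@t; d=R.T@np.array([(u-cx)/f,(v-cy)/f,1]); return C+d*(z-C[2])/d[2]
def proj(n,P):
    R,t,f,cx,cy,_=cam(n); c=R@np.asarray(P)+t; return c[0]/c[2]*f+cx,c[1]/c[2]*f+cy
E
python3 - <<'E'
from h import *
for n in("scene","top"):
    im,d=bot.snapshot(n); np.savez(f"{n}0.npz",im=im,d=d); print(n,cam(n)[5], -cam(n)[0].T@cam(n)[1])
    cv2.imwrite(f"pics/{n}0.png",cv2.resize(im,(768,576)))
E
```

```text
scene {'vfov': 47.311322254580325, 'cx': 252.5513003058181, 'cy': 198.70797670511237, 'rvec': array([ 2.30954421,  1.32535679, -0.36449504]), 'tvec': array([-0.28628365, -0.36492324,  1.73546952])} [ 1.17532386 -0.34570193  1.31380583]
top {'vfov': 46.71610070209008, 'cx': 262.82740619041493, 'cy': 192.184920287861, 'rvec': array([ 2.03261628, -2.171519  ,  0.2487435 ]), 'tvec': array([0.0298826 , 0.57729125, 1.68876082])} [0.18059387 0.01657186 1.77572027]
```

View pics/scene0.png

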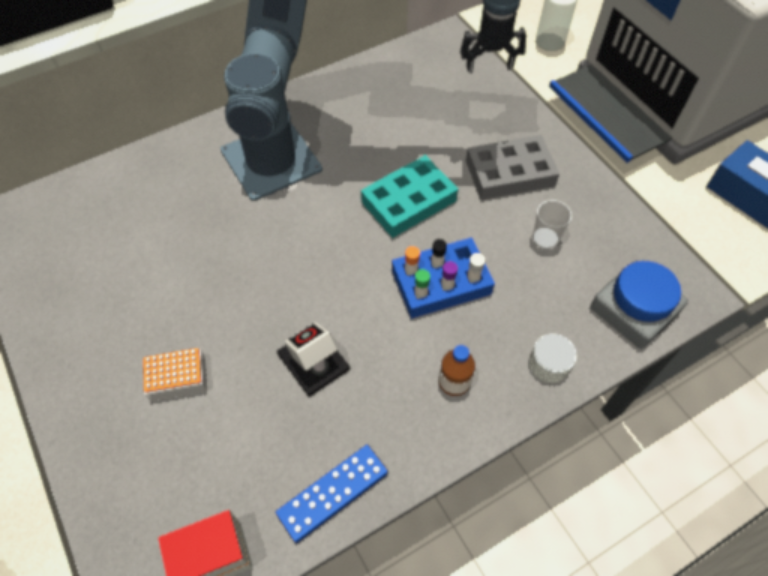

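View pics/top0.png

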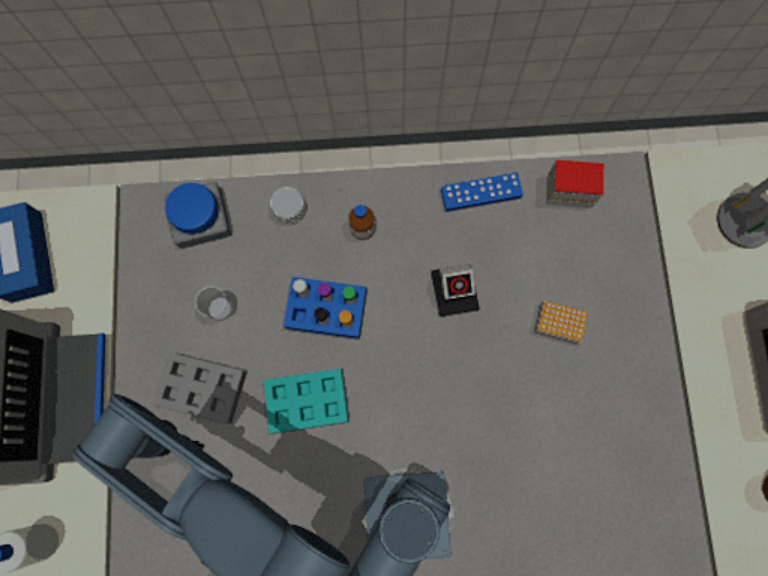

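The wanted vial could be confused with three things: the orange-capped vial (scene 412,256; top 345,318, both in the 768-wide pictures), the orange tip box (scene 173,368; top 562,322) and the amber bottle (scene 457,368). I choose the capped vial in the blue rack, in its near-right hole. The turquoise and grey racks at top (305,400) and (203,385) are decoys.

The tool can't be tilted. I'll therefore pivot the vial 35° in the pads, against the rim of its own hole on the fixed rack.

```bash
cat > m.py <<'E'
from h import *
S={n:np.load(f"{n}0.npz") for n in("scene","top")}
roi={"scene":(230,375,145,215),"top":(180,255,175,235)} #u0,u1,v0,v1
rr={"scene":(180,240,205,265),"top":(280,330,165,215)}
def blob(n,lo,hi,r):
    hsv=cv2.cvtColor(S[n]["im"],cv2.COLOR_BGR2HSV); m=cv2.inRange(hsv,np.array(lo),np.array(hi)); k=np.zeros_like(m); k[r[2]:r[3],r[0]:r[1]]=1; return m*k
def tri(a,b):
    A=[];B=[]
    for n,(u,v) in(("scene",a),("top",b)):
        R,t,f,cx,cy,_=cam(n)
        for w,c,i in((u,cx,0),(v,cy,1)): A.append(f*R[i]-(w-c)*R[2]);B.append((w-c)*t[2]-f*t[i])
    s=np.linalg.lstsq(np.array(A),np.array(B),rcond=None); return s[0],np.sqrt(s[1]/4)
c={}
for n in S:
    P=cloud(n,S[n]["d"])
    m=blob(n,(6,150,100),(20,255,255),roi[n])>0; Q=P[m&(P[...,2]>.08)]
    top=m&(P[...,2]>.109); v,u=np.nonzero(top)
    print(n,"orange n",m.sum(),"zmax",np.percentile(Q[:,2],95),"top centroid px",u.mean(),v.mean(),"ray z.115",ray(n,u.mean(),v.mean(),.115),"depth mean",P[top].mean(0)); 
    bl=blob(n,(105,150,60),(125,255,255),roi[n] if n=="top" else(250,340,150,220))>0
    Q=P[bl&(abs(P[...,2]-.05)<.004)]; r=cv2.minAreaRect((Q[:,:2]*1000).astype(np.float32)); print("rack",r)
    red=(blob(n,(0,120,80),(8,255,255),rr[n])|blob(n,(172,120,80),(180,255,255),rr[n]))
    pts=cv2.findNonZero(red); e=cv2.minEnclosingCircle(pts); x,y,w,h=cv2.boundingRect(pts); ctr=(x+(w-1)/2,y+(h-1)/2); c[n]=ctr
    print("ring",len(pts),ctr,w,h,"ray z.11",ray(n,*ctr,.11))
    vv,uu=np.mgrid[:384,:512]; g=((uu-ctr[0])/w)**2+((vv-ctr[1])/h)**2<.36
    Q=P[g&(P[...,2]>.07)]; q=Q.mean(0); nn=np.linalg.svd(Q-q)[2][2]; nn*=np.sign(nn[2]); print("face c",q,"n",nn,"tilt",np.degrees(np.arccos(nn[2])),"az",np.degrees(np.arctan2(nn[1],nn[0])))
    bk=(S[n]["im"].max(2)<45); u0,u1,v0,v1=rr[n]; k=np.zeros_like(bk);k[v0:v1,u0:u1]=1
    Q=P[bk&k&(abs(P[...,2]-.018)<.006)]; print("foot",len(Q),cv2.minAreaRect((Q[:,:2]*1000).astype(np.float32)))
print("ring tri",tri(c["scene"],c["top"]))
im=S["top"]["im"][170:250,175:340]; im2=S["scene"]["im"][145:270,175:340]
cv2.imwrite("pics/crop.png",np.vstack([cv2.resize(im,(594,288)),cv2.resize(im2,(396,300))[:, :594] if 0 else cv2.copyMakeBorder(cv2.resize(im2,(396,300)),0,0,0,198,0)]))
s=bot.read_state(); print(s["tcp_pos"],s["ee_rot"],s["opening"],s["clock"])
E
python3 m.py
```

```text
scene orange n 76 zmax 0.11821504726265894 top centroid px 274.64814814814815 168.55555555555554 ray z.115 [0.50551628 0.12183946 0.115     ] depth mean [0.50542062 0.12190358 0.11486323]
rack ((549.5901489257812, 177.75778198242188), (199.05897521972656, 137.13772583007812), 78.57880401611328)
ring 60 (203.5, 223.0) 14 11 ray z.11 [ 0.56399437 -0.17154077  0.11      ]
face c [ 0.57203888 -0.1726134   0.12133698] n [-0.86762192  0.15193422  0.47344292] tilt 61.74198284777858 az 170.06732271651217
foot 453 ((580.5579833984375, -172.84988403320312), (122.9188461303711, 101.86945343017578), 6.392478942871094)
top orange n 53 zmax 0.11923389069962143 top centroid px 229.95652173913044 210.84782608695653 ray z.115 [0.50231819 0.12180751 0.115     ] depth mean [0.502378   0.12182426 0.11476043]
rack ((545.865966796875, 179.32257080078125), (198.47647094726562, 137.3905029296875), 78.4723892211914)
ring 56 (305.5, 190.0) 12 11 ray z.11 [ 0.56561709 -0.17220202  0.11      ]
face c [ 0.56298564 -0.17076082  0.12161227] n [0.9752767  0.01710475 0.22032428] tilt 77.27192001707735 az 1.0047705454138967
foot 309 ((574.5436401367188, -171.4828338623047), (126.7981185913086, 109.05037689208984), 5.279248237609863)
ring tri (array([ 0.56511444, -0.17190673,  0.11223672]), array([0.01402548]))
[0.22437194 0.50165822 0.24754979] [-3.50738678e-04  2.08854587e-01  9.77946349e-01 -7.59117341e-04] 0.08512328336856775 0.1
```

View pics/crop.png

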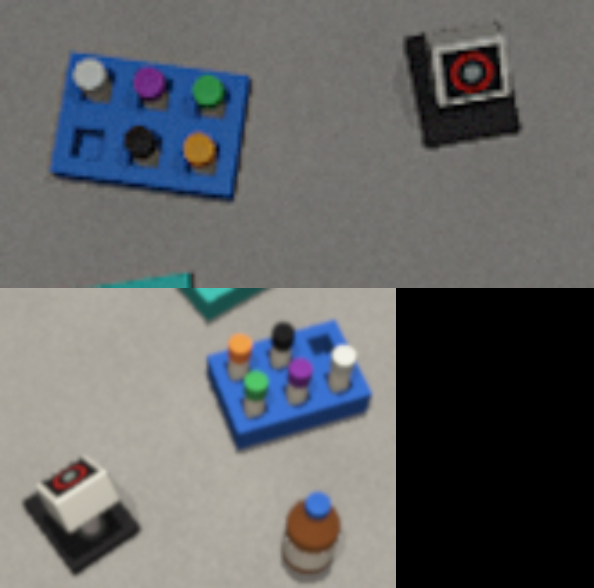

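The crop confirms the choice: the orange cap is in the near-right hole of the blue rack, at about (200,150) in the upper crop. The vial is at (0.5035, 0.122), which matches where that hole should be. The window is at (0.565, -0.172) with a reader yaw of about +5.8°.

Emit:
{"op": "carry_out", "data": {
  "xyz": [
    [0,0,0],
    [0,0,0],
    [-44,-40,0],
    [-44,-40,0],
    [-44,-40,0],
    [-44,-40,0],
    [-44,-40,0],
    [-44,-40,0]
  ],
  "roll": [-0.11,-0.11,0,0,0,0,0,0],
  "claw": 0.6
}}

```text
clock: 1.1
tcp_pos: [0.4361, 0.2125, 0.2481]
ee_rot: [-0.0, 0.1, 0.995, 0.0]
wrist_force: [0.7, 0.6, -0.3]
opening: 0.0513
gripper_force: 0.0
```

Emit:
{"op": "carry_out", "data": {
  "xyz": [
    [-44,-39,0],
    [-41,-38,0],
    [0,0,0],
    [0,0,0]
  ],
  "roll": [0,0,0,0]
}}

```text
clock: 1.6
tcp_pos: [0.5028, 0.1219, 0.2478]
ee_rot: [-0.001, 0.101, 0.995, 0.0]
wrist_force: [-0.4, -0.4, -0.2]
opening: 0.0512
gripper_force: 0.0
```

Emit:
{"op": "carry_out", "data": {
  "xyz": [
    [0,0,50],
    [0,0,50],
    [0,0,30],
    [0,0,20],
    [0,0,0],
    [0,0,0]
  ],
  "roll": [0,0,0,0,0,0]
}}

```text
clock: 2.35
tcp_pos: [0.5035, 0.1228, 0.0993]
ee_rot: [0.001, 0.099, 0.995, 0.0]
wrist_force: [-0.1, 0.3, -0.2]
opening: 0.0513
gripper_force: 0.0
```

Emit:
{"op": "carry_out", "data": {
  "xyz": [
    [0,0,0],
    [0,0,0],
    [0,0,0],
    [0,0,0],
    [0,0,0],
    [0,0,0]
  ],
  "roll": [0,0,0,0,0,0],
  "claw": 0,
  "force": 25
}}

```text
clock: 3.1
tcp_pos: [0.5044, 0.1221, 0.0996]
ee_rot: [0.001, 0.1, 0.995, 0.0]
wrist_force: [-0.9, 1.5, 5.9]
opening: 0.0325
gripper_force: 25.0
```

Emit:
{"op": "carry_out", "data": {
  "xyz": [
    [0,0,-10],
    [0,0,-15],
    [0,0,-10],
    [0,0,0],
    [0,0,0]
  ],
  "roll": [0,0,0,0,0]
}}

```text
clock: 3.72
tcp_pos: [0.5032, 0.1218, 0.1332]
ee_rot: [-0.0, 0.1, 0.995, -0.0]
wrist_force: [-0.1, -0.6, -0.8]
opening: 0.0325
gripper_force: 25.0
```

Emit:
{"op": "carry_out", "data": {
  "xyz": [
    [8,0,0],
    [9,0,0],
    [8,0,0],
    [7,0,1],
    [0,0,0]
  ],
  "roll": [0,0,0,0,0]
}}

```text
clock: 4.35
tcp_pos: [0.4713, 0.1284, 0.1324]
ee_rot: [-0.0, 0.1, 0.995, 0.0]
wrist_force: [2.3, 0.2, 2.0]
opening: 0.0322
gripper_force: 25.2
```

```bash
python3 - <<'E'
from h import *
out=[]
for n in("scene","top"):
    im,d=bot.snapshot(n); u,v=map(int,proj(n,[.49,.12,.08])); out.append(cv2.resize(im[v-40:v+40,u-40:u+40],(390,390),interpolation=cv2.INTER_CUBIC))
cv2.imwrite("pics/piv1.png",np.hstack(out)); s=bot.read_state(); print(s["tcp_pos"],s["wrist_force"],s["moment"])
E
```

```text
[0.47158604 0.12825405 0.13221676] [0.82374934 0.43278813 1.58413966] [-0.01010665 -0.36900482  0.03858247]
```

View pics/piv1.png

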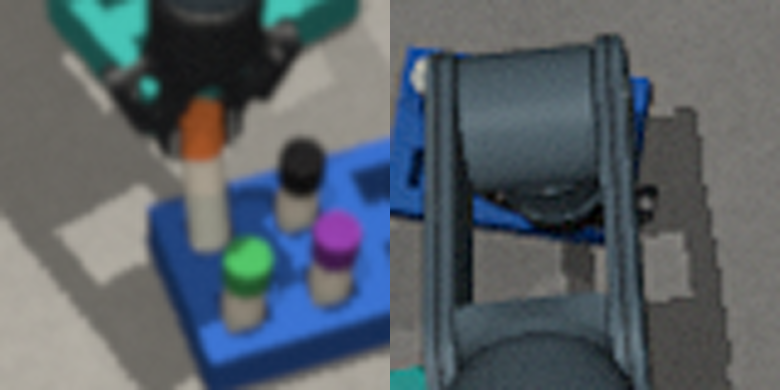

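The scene view on the left shows the vial tilting between the pads, cap at (203,130) and foot at (208,245) on the hole rim. Force is low and the neighbours are untouched, so I continue the arc.

Emit:
{"op": "carry_out", "data": {
  "xyz": [
    [7,0,1.5],
    [7,0,2],
    [7,0,2.5],
    [2,0,1],
    [0,0,0],
    [0,0,0]
  ],
  "roll": [0,0,0,0,0,0]
}}

```text
clock: 5.2
tcp_pos: [0.4492, 0.1328, 0.1252]
ee_rot: [-0.0, 0.1, 0.995, -0.0]
wrist_force: [1.6, 0.4, 2.1]
opening: 0.0326
gripper_force: 25.3
```

Emit:
{"op": "carry_out", "data": {
  "xyz": [
    [0,0,-20],
    [0,0,-50],
    [0,0,-50],
    [0,0,0],
    [0,0,0]
  ],
  "roll": [0,0,0,0,0],
  "force": 60
}}

```text
clock: 5.82
tcp_pos: [0.4483, 0.1327, 0.2441]
ee_rot: [-0.001, 0.1, 0.995, -0.0]
wrist_force: [0.1, 1.1, -1.5]
opening: 0.0314
gripper_force: 59.6
```

Emit:
{"op": "carry_out", "data": {
  "xyz": [
    [0,0,0],
    [0,0,0],
    [0,0,0],
    [0,0,0],
    [0,0,0],
    [0,0,0],
    [0,0,0],
    [0,0,0]
  ],
  "roll": [-0.17,-0.17,-0.17,-0.17,-0.17,-0.17,-0.17,0]
}}

```text
clock: 6.82
tcp_pos: [0.4482, 0.1327, 0.2432]
ee_rot: [-0.002, -0.474, 0.881, 0.001]
wrist_force: [-0.6, -0.0, -0.3]
opening: 0.0317
gripper_force: 59.7
```

```bash
cat > v.py <<'E'
from h import *
from scipy.spatial.transform import Rotation as Ro
import sys
def measure(tag):
    s=bot.read_state(); q=s["ee_rot"]; T=Ro.from_quat([q[1],q[2],q[3],q[0]]).as_matrix(); p=np.array(s["tcp_pos"]); G=p-.002*T[:,2]
    im,d=bot.snapshot("scene"); P=cloud("scene",d); L=(P-G)@T   # tool coords rel. grasp
    b=im.astype(int); 
    hsv=cv2.cvtColor(im,cv2.COLOR_BGR2HSV)
    box=(abs(L[...,1])<.035)&(L[...,2]>-.03)&(L[...,2]<.12)&(abs(L[...,0])<.1)
    cap=box&(hsv[...,1]>150)&(hsv[...,0]<22)&(hsv[...,2]>80)
    body=box&(hsv[...,1]<110)&(hsv[...,2]>95)
    print("clock",s["clock"],"joints",np.round(s["joints"],2),"tool x az",np.degrees(np.arctan2(T[1,0],T[0,0])),"G",G,"n",cap.sum(),body.sum())
    # cast rays of cap+body pixels to plane through G spanned by tool x,z
    R,t,f,cx,cy,_=cam("scene"); C=-R.T@t
    v,u=np.nonzero(body); D=np.stack([(u-cx)/f,(v-cy)/f,np.ones(len(u))],-1)@R
    lam=((G-C)@T[:,1])/(D@T[:,1]); X=(C+D*lam[:,None]-G)@T; x,z=X[:,0],X[:,2]
    q0=np.array([x.mean(),z.mean()]); w=np.linalg.svd(np.c_[x,z]-q0)[2][0]; w*=np.sign(w[1])
    dep=L[body]; print("depth centroid",dep.mean(0))
    for M,n in((np.c_[x,z],"ray"),(dep[:,[0,2]],"depth")):
        # axis via mean of edges per z slab, regress x on z
        c=M.mean(0); w=np.linalg.svd(M-c)[2][0]; w*=np.sign(w[1]); al=(M-c)@w; off=(-c)@np.array([w[1],-w[0]])
        print(n,"tilt",np.degrees(np.arctan2(-w[0],w[1])),"foot dist from G",(c@w)+np.percentile(al,99),"axis offset from G",off,"width",np.ptp(np.percentile((M-c)@np.array([w[1],-w[0]]),[2,98])))
    u,v=map(int,proj("scene",G+[0,0,-.04])); cr=im[v-40:v+40,u-40:u+40].copy(); mk=cr.copy(); mk[body[v-40:v+40,u-40:u+40]]=(255,0,255)
    cv2.imwrite(f"pics/{tag}.png",cv2.resize(np.hstack([cr,mk]),(780,390),interpolation=cv2.INTER_CUBIC))
if __name__=="__main__": measure(sys.argv[1])
E
python3 v.py tilt1
```

```text
clock 6.825 joints [ 0.05  0.12  1.73 -0.    1.3  -2.51] tool x az -123.41018505089555 G [0.44818092 0.13268413 0.24521892] n 14 164
depth centroid [-0.03676116 -0.00848088  0.04146703]
ray tilt 31.505350756552737 foot dist from G 0.10968811239182795 axis offset from G 0.004197498484045734 width 0.0340625623134015
depth tilt 35.63523906126316 foot dist from G 0.09740453259861206 axis offset from G 0.0057177161448361 width 0.027231037790462785
```

View pics/tilt1.png

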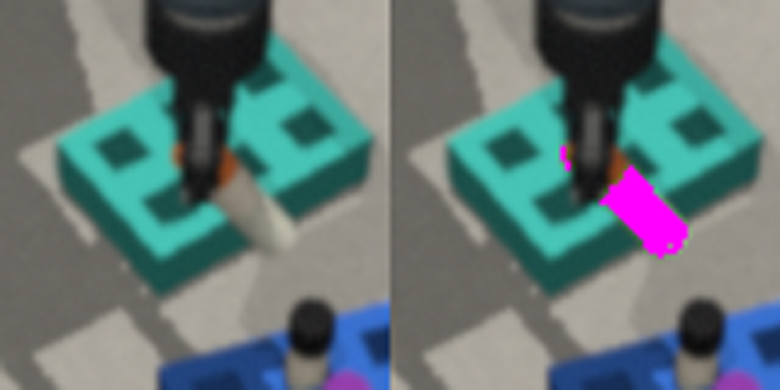

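The vial hangs tilted, body running from (230,190) to (280,240) in the left crop. I'll get the axis from the midline of its silhouette.

```bash
cat > w.py <<'E'
from h import *
from scipy.spatial.transform import Rotation as Ro
def axis(n="scene",k=4):
    s=bot.read_state(); q=s["ee_rot"]; T=Ro.from_quat([q[1],q[2],q[3],q[0]]).as_matrix(); G=np.array(s["tcp_pos"])-.002*T[:,2]
    R,t,f,cx,cy,_=cam(n); C=-R.T@t; res=[]
    for _ in range(k):
        im,d=bot.snapshot(n); L=(cloud(n,d)-G)@T; hsv=cv2.cvtColor(im,cv2.COLOR_BGR2HSV)
        m=((abs(L[...,1])<.03)&(L[...,2]>.01)&(L[...,2]<.12)&(abs(L[...,0])<.1)&(hsv[...,1]<110)&(hsv[...,2]>95)).astype(np.uint8)
        lab=cv2.connectedComponentsWithStats(m)[1:3]; m=lab[0]==1+np.argmax(lab[1][1:,4])
        v,u=np.nonzero(m); c=np.array([u.mean(),v.mean()]); X=np.c_[u,v]-c; w=np.linalg.svd(X,full_matrices=False)[2][0]
        for _ in range(3):
            a=X@w; pn=np.array([-w[1],w[0]]); b=X@pn; mids=[]
            for a0 in np.arange(np.percentile(a,25),np.percentile(a,75),1):
                j=abs(a-a0)<1; mids.append((a0,(b[j].min()+b[j].max())/2))
            p=np.polyfit(*np.array(mids).T,1); w=w+p[0]*pn; w/=np.linalg.norm(w)
        ray=lambda e:np.array([(e[0]-cx)/f,(e[1]-cy)/f,1])@R
        def hit(e): D=ray(e); return ((C+D*((G-C)@T[:,1])/(D@T[:,1]))-G)@T
        o=c+p[1]*np.array([-w[1],w[0]]); A=hit(o-15*w);B=hit(o+15*w)
        if A[2]>B[2]: A,B=B,A
        w3=(B-A)/np.linalg.norm(B-A); 
        res.append((np.degrees(np.arctan2(-w3[0],w3[2])), (A[0]-A[2]*w3[0]/w3[2])*1000, ))
    r=np.array(res); print("tilt, axis x at G height (mm):",r.mean(0),r.std(0),"tool x az",np.degrees(np.arctan2(T[1,0],T[0,0])),"G",G,"clock",s["clock"]); return r.mean(0)
if __name__=="__main__": axis()
E
python3 w.py
```

```text
tilt, axis x at G height (mm): [32.17747327 -5.199294  ] [0.97846241 0.9528166 ] tool x az -123.52614213553412 G [0.44842505 0.13269123 0.24556838] clock 6.875
```

Emit:
{"op": "carry_out", "data": {
  "xyz": [
    [0,0,0],
    [0,0,0],
    [0,0,0],
    [0,0,0],
    [0,0,0],
    [0,0,0],
    [0,0,0],
    [0,0,0]
  ],
  "roll": [0.18,0.18,0.18,0.18,0.18,0.18,0.18,0.18]
}}

```text
clock: 8.07
tcp_pos: [0.4494, 0.1328, 0.2452]
ee_rot: [-0.0, 0.227, 0.974, -0.0]
wrist_force: [-0.8, 1.1, -0.3]
opening: 0.0317
gripper_force: 59.7
```

Emit:
{"op": "carry_out", "data": {
  "xyz": [
    [0,0,0],
    [0,0,0],
    [0,0,0],
    [0,0,0],
    [0,0,0],
    [0,0,0],
    [0,0,0],
    [0,0,0]
  ],
  "roll": [0.18,0.18,0.18,0.18,0.18,0.18,0.18,0.18]
}}

```text
clock: 9.07
tcp_pos: [0.4495, 0.1328, 0.2452]
ee_rot: [-0.0, 0.813, 0.582, -0.0]
wrist_force: [0.5, 0.8, -0.7]
opening: 0.032
gripper_force: 59.7
```

Emit:
{"op": "carry_out", "data": {
  "xyz": [
    [0,0,0],
    [0,0,0],
    [0,0,0]
  ],
  "roll": [0.18,0.08,0]
}}

```text
clock: 9.45
tcp_pos: [0.4495, 0.1328, 0.2453]
ee_rot: [-0.0, 0.88, 0.475, -0.0]
wrist_force: [0.3, 0.1, -0.9]
opening: 0.0313
gripper_force: 59.7
```

```bash
python3 w.py; python3 v.py tilt2
```

```text
tilt, axis x at G height (mm): [31.77369271 -4.3666414 ] [0.02907217 0.05099419] tool x az 56.76006218730095 G [0.44946291 0.13277554 0.2472615 ] clock 9.45
clock 9.65 joints [0.05 0.11 1.72 0.   1.3  0.63] tool x az 56.81459379935659 G [0.44950849 0.13276401 0.24730062] n 10 169
depth centroid [-0.03628833  0.00837487  0.04000987]
ray tilt 25.946491460808065 foot dist from G 0.10747229897229912 axis offset from G 0.010653527833809536 width 0.03328881146498063
depth tilt 32.07250331066091 foot dist from G 0.09538096022094675 axis offset from G 0.009504970311956245 width 0.024159023191879982
```

View pics/tilt2.png

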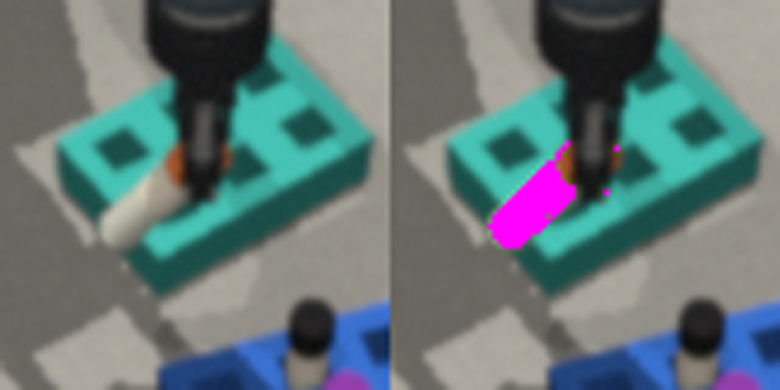

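Both orientations agree: tilt is about 32° and the pivot about 7.7 mm above the grasp point. The same pushing geometry predicts this, so a short second push should give 35°.

Emit:
{"op": "carry_out", "data": {
  "xyz": [
    [0,0,0],
    [0,0,0],
    [0,0,0],
    [0,0,0],
    [0,0,0],
    [0,0,0],
    [0,0,0],
    [0,0,0]
  ],
  "roll": [-0.18,-0.18,-0.18,-0.18,-0.18,-0.18,-0.18,-0.18]
}}

```text
clock: 10.7
tcp_pos: [0.4495, 0.1328, 0.2453]
ee_rot: [-0.0, 0.345, 0.939, -0.0]
wrist_force: [0.1, -0.4, -0.1]
opening: 0.0318
gripper_force: 59.7
```

Emit:
{"op": "carry_out", "data": {
  "xyz": [
    [0,0,0],
    [0,0,0],
    [0,0,0],
    [-6,0,0],
    [0,0,40],
    [0,0,40],
    [0,0,20],
    [0,0,0]
  ],
  "roll": [-0.18,-0.18,-0.15,0,0,0,0,0]
}}

```text
clock: 11.7
tcp_pos: [0.4545, 0.1314, 0.1439]
ee_rot: [-0.002, 0.102, 0.995, -0.0]
wrist_force: [-1.0, 0.5, -0.1]
opening: 0.0315
gripper_force: 59.7
```

Emit:
{"op": "carry_out", "data": {
  "xyz": [
    [0,0,10],
    [0,0,9],
    [3,0,0],
    [0,0,0]
  ],
  "roll": [0,0,0,0]
}}

```text
clock: 12.2
tcp_pos: [0.4523, 0.1323, 0.1266]
ee_rot: [0.0, 0.1, 0.995, 0.0]
wrist_force: [-0.3, 0.3, -1.0]
opening: 0.0316
gripper_force: 59.7
```

Emit:
{"op": "carry_out", "data": {
  "xyz": [
    [0,0,0],
    [3,0,0.5],
    [2,0,0.5],
    [2,0,1],
    [0,0,0],
    [0,0,0]
  ],
  "roll": [0,0,0,0,0,0],
  "force": 25
}}

```text
clock: 12.95
tcp_pos: [0.4476, 0.1333, 0.1252]
ee_rot: [0.002, 0.1, 0.995, 0.0]
wrist_force: [4.5, -1.0, 1.2]
opening: 0.0315
gripper_force: 59.8
```

Emit:
{"op": "carry_out", "data": {
  "xyz": [
    [0,0,-20],
    [0,0,-50],
    [0,0,-50],
    [0,0,-20],
    [0,0,0],
    [0,0,0],
    [0,0,0]
  ],
  "roll": [-0.17,-0.17,-0.17,-0.17,-0.17,-0.17,-0.17],
  "force": 60
}}

```text
clock: 13.82
tcp_pos: [0.4445, 0.1337, 0.2638]
ee_rot: [-0.001, -0.477, 0.879, 0.001]
wrist_force: [-0.4, -0.6, -0.2]
opening: 0.0317
gripper_force: 59.7
```

Emit:
{"op": "carry_out", "data": {
  "xyz": [
    [0,0,0],
    [0,0,0]
  ],
  "roll": [0,0]
}}

```text
clock: 14.08
tcp_pos: [0.4451, 0.1336, 0.264]
ee_rot: [-0.0, -0.473, 0.881, 0.0]
wrist_force: [-0.4, -0.4, -0.9]
opening: 0.0315
gripper_force: 59.7
```

```bash
python3 w.py
```

```text
tilt, axis x at G height (mm): [31.22880815 -5.57878106] [0.44019378 0.50602625] tool x az -123.50548049247074 G [0.4451082  0.13362973 0.26603219] clock 14.075
```

The tilt didn't change. The grip stayed at 60 N, so the arm gave way instead of the vial slipping. I'll push further, watching the measured position.

Emit:
{"op": "carry_out", "data": {
  "xyz": [
    [0,0,0],
    [0,0,0],
    [0,0,0],
    [0,0,0],
    [-5,0,40],
    [0,0,50],
    [0,0,45],
    [0,0,0]
  ],
  "roll": [0.17,0.17,0.17,0.17,0.17,0.17,0.17,0]
}}

```text
clock: 15.28
tcp_pos: [0.4488, 0.1348, 0.1271]
ee_rot: [-0.003, 0.1, 0.995, -0.001]
wrist_force: [0.1, 0.2, -0.5]
opening: 0.0316
gripper_force: 60.0
```

Emit:
{"op": "carry_out", "data": {
  "xyz": [
    [0,0,3],
    [3,0,1.5],
    [3,0,0.5],
    [3,0,1],
    [2,0,1],
    [0,0,0]
  ],
  "roll": [0,0,0,0,0,0]
}}

```text
clock: 16.02
tcp_pos: [0.4427, 0.1371, 0.1241]
ee_rot: [0.004, 0.1, 0.995, 0.0]
wrist_force: [5.5, -1.7, 1.2]
opening: 0.0315
gripper_force: 59.7
```

Emit:
{"op": "carry_out", "data": {
  "xyz": [
    [0,0,-20],
    [0,0,-50],
    [0,0,-50],
    [0,0,-20],
    [0,0,0],
    [0,0,0],
    [0,0,0],
    [0,0,0]
  ],
  "roll": [-0.17,-0.17,-0.17,-0.17,-0.17,-0.17,-0.17,0]
}}

```text
clock: 17.02
tcp_pos: [0.4389, 0.1374, 0.2625]
ee_rot: [-0.0, -0.474, 0.88, 0.0]
wrist_force: [-0.1, -0.1, -0.2]
opening: 0.0318
gripper_force: 59.8
```

```bash
python3 w.py
```

```text
tilt, axis x at G height (mm): [35.39482557 -3.71307775] [7.39104602e-05 7.76120346e-05] tool x az -123.38409185198162 G [0.43890446 0.13739242 0.26449985] clock 17.025
```

Tilt is now 35.4°. I'll go to just above the reading pose.

Emit:
{"op": "carry_out", "data": {
  "xyz": [
    [0,0,0],
    [0,0,0],
    [0,0,0],
    [0,0,0],
    [0,0,0],
    [0,-40,0],
    [0,-50,0],
    [0,-50,0]
  ],
  "roll": [0.177,0.177,0.177,0.177,0.177,0,0,0]
}}

```text
clock: 18.23
tcp_pos: [0.4541, -0.0031, 0.2624]
ee_rot: [0.0, -0.052, 0.999, -0.0]
wrist_force: [0.8, 0.7, -1.2]
opening: 0.0314
gripper_force: 59.9
```

Emit:
{"op": "carry_out", "data": {
  "xyz": [
    [0,-50,0],
    [0,-50,0],
    [0,-50,0],
    [0,-31,0],
    [0,0,10],
    [0,0,0]
  ],
  "roll": [0,0,0,0,0,0]
}}

```text
clock: 18.98
tcp_pos: [0.4722, -0.1811, 0.2511]
ee_rot: [-0.001, -0.051, 0.999, 0.001]
wrist_force: [0.5, 0.3, -0.6]
opening: 0.0317
gripper_force: 60.0
```

```bash
cat > x.py <<'E'
from h import *
from scipy.spatial.transform import Rotation as Ro
s=bot.read_state(); q=s["ee_rot"]; T=Ro.from_quat([q[1],q[2],q[3],q[0]]).as_matrix(); G=np.array(s["tcp_pos"])-.002*T[:,2]
foot=G+T@[-.059,0,.076]; print("G",G,"az",np.degrees(np.arctan2(T[1,0],T[0,0]))%360,"foot est",foot,"clock",s["clock"])
W=np.array([.565,-.172,.11]); a=np.radians(185.8); u=np.array([np.cos(a)*.5736,np.sin(a)*.5736,.8192]); print("axial",(foot-W)@u,"to go tool mm",((W+.06*u-foot)@T)*1000)
out=[]
for n in("scene","top"):
    im,d=bot.snapshot(n)
    big=cv2.resize(im,None,fx=5,fy=5,interpolation=cv2.INTER_CUBIC)
    for P,c in((foot,(255,0,255)),(W,(0,255,0)),(W+.06*u,(255,255,0)),(W+.16*u,(255,255,0))):
        x,y=proj(n,P); cv2.circle(big,(int(x*5+2),int(y*5+2)),3,c,-1)
    x,y=proj(n,[.54,-.18,.15]); x,y=int(x*5),int(y*5); out.append(big[y-195:y+195,x-195:x+195])
    P=cloud(n,d); L=(P-G)@T; hsv=cv2.cvtColor(im,cv2.COLOR_BGR2HSV)
    m=(abs(L[...,1])<.02)&(L[...,2]>.01)&(L[...,2]<.1)&(L[...,0]<.02)&(L[...,0]>-.09)&(hsv[...,1]<110)&(hsv[...,2]>95)
    if m.sum()>20: print(n,m.sum(),"tool-frame body pts mean mm",L[m].mean(0)*1000,"along axis 1/99%",np.percentile(L[m]@[-.5736,0,.8192],[1,99])*1000)
import sys; cv2.imwrite(f"pics/{sys.argv[1]}.png",np.hstack(out))
E
python3 x.py near1
```

```text
G [ 0.47216291 -0.18110894  0.25308958] az 185.90229626313246 foot est [ 0.53067104 -0.17488156  0.17696456] clock 18.975
axial 0.07461468727751329 to go tool mm [-0.06520183 -0.64408242 17.81100507]
scene 224 tool-frame body pts mean mm [-44.70927067  -1.83728989  40.22416354] along axis 1/99% [19.96242824 96.13357695]
```

View pics/near1.png

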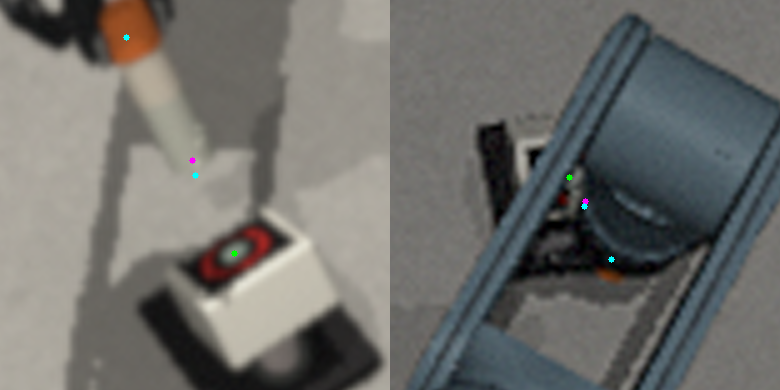

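Left view: the window centre falls on the green mark at (234,253), and the vial's foot is at about (192,160) on the estimate, with the focus just below it at (195,175). There is 18 mm left to go straight down.

Emit:
{"op": "carry_out", "data": {
  "xyz": [
    [0,-0.6,8],
    [0,0,7],
    [0,0,3],
    [0,0,0],
    [0,0,0],
    [0,0,0]
  ],
  "roll": [0,0,0,0,0,0]
}}

```text
clock: 19.82
tcp_pos: [0.4731, -0.1827, 0.2345]
ee_rot: [0.0, -0.052, 0.999, -0.0]
wrist_force: [-0.1, -0.3, -0.9]
opening: 0.0314
gripper_force: 60.0
```

```bash
python3 x.py near2; python3 - <<'E'
from w import *
axis()
E
```

```text
G [ 0.47314636 -0.18268458  0.23653125] az 185.9694910198129 foot est [ 0.53185297 -0.1765688   0.16055012] clock 19.825
axial 0.060591298863927195 to go tool mm [0.97385468 1.19899684 1.39745007]
scene 228 tool-frame body pts mean mm [-44.11468954  -1.36873097  39.63206178] along axis 1/99% [20.78652451 95.69417287]
tilt, axis x at G height (mm): [38.36389336 -5.57207612] [0.89893006 1.12075107] tool x az -174.0362615217878 G [ 0.4731058  -0.18266968  0.23648864] clock 19.925
```

View pics/near2.png

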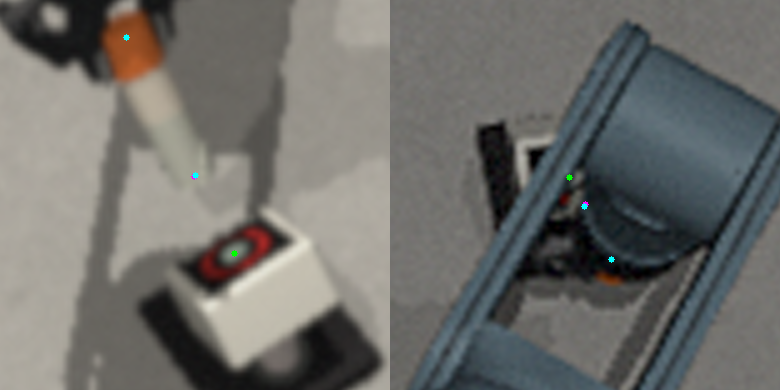

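The foot sits on the focus mark at (195,175) and the vial lies along the line of sight through (126,38). A last 1 mm trim, then I hand it in.

Emit:
{"op": "carry_out", "data": {
  "xyz": [
    [1,1,1],
    [0,0,0],
    [0,0,0],
    [0,0,0],
    [0,0,0]
  ],
  "roll": [0,0,0,0,0]
}}

```text
clock: 20.75
tcp_pos: [0.4719, -0.1817, 0.2333]
ee_rot: [-0.0, -0.052, 0.999, -0.0]
wrist_force: [-0.0, -0.2, -0.7]
opening: 0.0318
gripper_force: 60.0
```

```bash
python3 -c "
from station import bot
print(bot.job_done())"
```

```text
the job is handed in; nothing more can be done
None
```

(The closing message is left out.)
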